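# Lay out the order-taking place round the order pad

### The arm

A 6-joint arm with a two-finger parallel gripper is mounted at the origin on a cart in front of the work surface, level with it; the furniture and walls round the work are solid. World frame = base frame: x ahead of the robot, y to its left, z up, the work surface at z = 0. Lengths are in m, angles in rad, forces in N, time in s.
With the tool pointing down it reaches from about 0.35 to 0.85 m from the base axis. Payload 8.1 kg.
Tool frame: the origin (TCP) lies at the very end of the fingers, on their centre line; the grasp point (between the pads) lies 19 mm behind it; z points along the fingers, y is the line along which they close (so a half turn about z gives the same grasp; the last joint's range is limited). The gripper opens to 93 mm and grips with 3 to 60 N. Pads are 15 mm wide; open, the fingers measure 128 mm over their backs; the gripper's body (75 mm by 188 mm) begins 65 mm behind the grasp point.
Start: joints at [1.033, 0.13, 1.488, -0, 1.523, -0.085], TCP at [0.262, 0.54, 0.219] pointing down, gripper open.
Joint ranges: [-2.96, 2.96], [-0.89, 2.26], [0.02, 2.5], [-1.34, 4.48], [0, 2.73], [-2.66, 2.66]. Speed limits (rad/s): [2.39, 2.39, 2.79, 3.14, 3.14, 3.14].

### API

Orientations are given as a rotation vector (axis times angle).
In Python, from plant import monitor, eyes, ticket gives the robot as it stands.
- The arm moves only by the tool arm_command, never from a script. Its argument "deltas" is a list that holds one entry, the list of rows, each a list of 6 numbers: the shift along the world's x, y, z in cm, then the turn, a rotation vector about the world's x, y, z in degrees. In form: [[[tx, ty, tz, rx, ry, rz], ...]]. A call has 1 to 12 rows; each row shifts and turns the commanded pose from where the row before left it; what a row does not reach is not made up. A row lasts 1/12 s, in which the tool goes at most 41.7 mm and 7.16 degrees, less where a joint would pass 70% of its speed; a pose out of reach is approached as far as the arm can. A call is refused whole if a number of a shift passes 4.17 or a number of a turn 7.16, either way. A call with a gripper value outside its range is refused whole. "gripper" is the opening, from -1 (shut) to 1 (fully open), set as the call begins (left out, the last holds). The fingers move at their own pace and stop on an object; "squeeze" is the grip in N (left out, the last holds). Time passes only in rows, so rows that do not move let the fingers close. It gives the time, the measured TCP pose, the force, the opening and the grip force at its end, in the units of the state.
- monitor.read_state(): the state, without advancing time (a new reading comes with each control period).
- eyes.read_camera(name): name is "side" or "top"; returns the picture (420x560x3 uint8, blue, green, red); there is no depth.
- eyes.camera_model(name): a dict with "fx", "fy", "cx", "cy" (pixels), "rvec" (rotation vector, rad) and "tvec" (3), from world to camera coordinates, as OpenCV has them. Camera axes: x right, y down, z forward; pixel columns grow to the right and rows downward; lengths in m; the calibration is good to about 2 mm. A picture is of the moment at which its call begins. camera_model takes no time and is no camera call.
- ticket.close_job(): hands the job in; it is judged then, once.
The state is a dict: "t": time; "q": joint angles; "dq": joint speeds; "joint_torque": joint torques, N m; "tool_pos": TCP position; "orientation": TCP orientation; "force": force on the tool from outside, world axes, zero at the start; "wrist_torque": the same for the moment, N m; "opening": finger opening in m; "gripper_force": force on a finger pad.
Only numpy, scipy, OpenCV 4.12 (cv2) and the standard library are available. Lean on these libraries where they do the work, as an engineer would, in place of code of your own. Each camera call takes 0.05 s, during which the arm holds its last target. There are 200 camera calls.

### The job

Set up the order-taking place round the order pad, which stays where it is, as do the lidded tub and the tape roll standing behind it. Stand the kitchen timer upright on the middle of the pad as a paperweight and stand the glue stick upright midway between the tub and the tape roll; lay the box cutter straight in front of the tub and set the stapler, on its base, straight in front of the tape roll, both level with the middle of the pad and parallel to its long edges. Leave the keys, the earbud case and the sauce cup alone.

Things in the scene. Friction and masses are not known exactly. Their poses are not given: they have to be found in the camera images.
- order_pad: White order pad with a red binding at the short end away from the robot, 150 x 87 mm, lying flat and fixed to the table. Its top is 11 mm above the table (the binding up to 18 mm). Origin: centre of the underside; x along its long edges, pointing roughly away from the robot, y across it to the left, z up.
- tub: Round black tub with a wooden lid and small knob, 92 mm across, 70 mm high, fixed. It stands behind the pad, 145 mm beyond the pad's middle along the pad's x and 95 mm to one side (left or right) of the pad's centre line; the tape roll is on the other side. Origin: centre of the underside; axes parallel to the pad's.
- tape_roll: Roll of beige tape lying flat, 104 mm across, 25 mm high, fixed. It stands behind the pad, 145 mm beyond the pad's middle along the pad's x and 95 mm to the other side than the tub. Origin: centre of the underside; axes parallel to the pad's.
- stapler: Loose black desk stapler, 36 x 150 x 46 mm, 0.22 kg, its arm does not move. Origin: centre of the underside; y along its length, z up. Grasp across its width near the middle: the arm is 28 mm wide from 22 to 46 mm height; the base below is 36 mm wide.
- box_cutter: Loose yellow box cutter, blade shut, 21 mm wide, 145 mm long, 12 mm high, lying flat on the table. Origin: centre of the underside; y along its length, z up. Grasp across its width.
- timer: Loose round white kitchen timer, 66 mm across, 42 mm high, 0.12 kg. Body and dial up to 28 mm; on top a red grip ridge 12 mm wide (along x) and 50 mm long (along y), from 28 to 42 mm height, that does not turn. Origin: centre of the underside, z up.
- glue_stick: Loose upright glue stick, black with red bands, 34 mm across, 86 mm high. Origin: centre of the underside, z up. Its place is near a wall shelf with a black cash drawer over the back of the table (front of the drawer at x = 0.70 m, shelf and drawer from 0.29 m above the table up): keep wrist and elbow forward of it.
- keys: Bunch of keys with a red tag, 84 x 118 x 8 mm, on the table; a bystander to be left alone. Origin: centre of the underside.
- earbud_case: White earbud case, 46 x 60 x 22 mm, on the table; a bystander to be left alone. Origin: centre of the underside.
- sauce_cup: Small grey open sauce cup, 66 mm across, 36 mm high, on the table; a bystander to be left alone. Origin: centre of the underside.

How it is judged:
At the end, for the whole second after the job is handed in: Timer upright on pad's middle, glue stick upright midway (15 mm each way); box cutter in front of tub, stapler on its base in front of tape roll: 15 mm sideways, 20 mm lengthwise from level with pad's middle, 0.2 rad of parallel; all resting on table or pad (y of stapler in the frame of tape_roll between -0.015 and 0.015 m and x of stapler in the frame of order_pad between -0.02 and 0.02 m and angle between the y axis of each of stapler, box_cutter and the x axis of order_pad, either way round below 0.2 rad and height (world z) of each of stapler, box_cutter below 0.008 m and angle between stapler's own z axis and vertical below 0.15 rad and linear speed of each of stapler, box_cutter, timer, glue_stick below 0.02 m/s and y of box_cutter in the frame of tub between -0.015 and 0.015 m and x of box_cutter in the frame of order_pad between -0.02 and 0.02 m and x of timer in the frame of order_pad between -0.015 and 0.015 m and y of timer in the frame of order_pad between -0.015 and 0.015 m and height (world z) of timer between 0.007 and 0.016 m and angle between each of timer, glue_stick's own z axis and vertical below 0.1 rad and x of glue_stick in the frame of tub between -0.015 and 0.015 m and y of glue_stick in the frame of order_pad between -0.015 and 0.015 m and height (world z) of glue_stick below 0.006 m); the robot touches nothing.
It fails at once if the keys was disturbed (moved more than 15 mm) (distance of keys from where it was at the start of the episode above 0.015 m).
It fails at once if the earbud case was disturbed (moved more than 15 mm) (distance of earbud_case from where it was at the start of the episode above 0.015 m).
It fails at once if the sauce cup was disturbed (moved more than 15 mm) (distance of sauce_cup from where it was at the start of the episode above 0.015 m).
It also fails if it takes over 99 s, if anything falls off the work surface, if the arm or the gripper's body presses on something with over 40 N, if the wrist force passes 120 N, or if a joint passes its speed limit or range.

## Working session

There is one attempt and no reset: what is moved stays moved. The work goes in short steps, Python scripts to look and compute and a tool call to move; the robot and the scene stay as the last step left them, time stands still between calls to the robot, and variables do not carry over. Pictures are saved under pics/ and viewed, at most 14 in all, crops included, and the job is handed in when it is done.

Besides the shell and the picture viewer there is one more tool, called after "Emit:" by a JSON object that holds its "fn" and its "kwargs". arm_command: Moves the arm, as the interface text tells. Its arguments: {"type":"object","properties":{"deltas":{"type":"array"},"gripper":{"type":"number"},"squeeze":{"type":"number"}},"required":["deltas"]}

```bash
ls; mkdir -p pics; python3 - <<'E'
from plant import monitor, eyes
import cv2
for n in("top","side"):
    cv2.imwrite(f"pics/{n}0.png",eyes.read_camera(n)); print(n,eyes.camera_model(n))
print(monitor.read_state())
E
```

```text
pics
top {'fx': 498.2487913837103, 'fy': 498.2487913837103, 'cx': 276.13988436303777, 'cy': 214.63222589538583, 'rvec': array([ 2.12924932, -2.0943522 ,  0.20884841]), 'tvec': array([-0.22837452,  0.52163086,  1.40844038])}
side {'fx': 474.2394381307331, 'fy': 474.2394381307331, 'cx': 281.13075623081875, 'cy': 213.19938648043814, 'rvec': array([ 2.19319642, -0.4732539 ,  0.23642449]), 'tvec': array([-0.57609782,  0.03030518,  1.34120115])}
{'t': 0.1, 'q': array([ 1.03261069e+00,  1.31089600e-01,  1.48913525e+00, -3.27734111e-05,
        1.52299448e+00, -8.54090406e-02]), 'dq': array([ 0.00066122, -0.00097145, -0.00324069, -0.00043025,  0.00024831,
       -0.00035428]), 'joint_torque': array([ 1.43626978e-03, -5.61345077e+01, -4.93094766e+01,  7.69972382e-02,
        2.93808512e-02, -6.16177999e-05]), 'tool_pos': array([0.26221844, 0.53911483, 0.21770927]), 'orientation': array([-7.05052502e-01, -3.06097369e+00,  2.44739491e-03]), 'force': array([0.07559435, 0.16620102, 0.10344775]), 'wrist_torque': array([-0.0055263 ,  0.01997139,  0.0031701 ]), 'gripper_force': 0.0, 'opening': 0.0928836478248805}
```

View pics/top0.png

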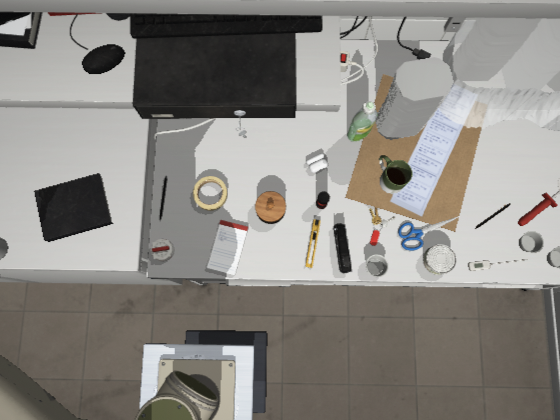

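View pics/side0.png

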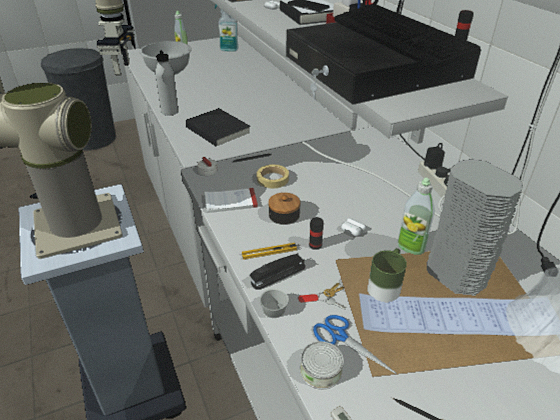

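The top view shows the pad at about (228,248), the tape roll on its left at (211,193) and the tub on its right at (270,207). The timer is at (160,249), the glue stick at (322,200), the cutter at (313,242) and the stapler at (342,248). The keys are at (378,220), the sauce cup at (376,266) and the earbud case at (317,162). The side view confirms that everything is standing as described.

```bash
cat >h.py <<'E'
import numpy as np,cv2
from plant import monitor,eyes
def cam(n):
    m=eyes.camera_model(n);R=cv2.Rodrigues(m["rvec"])[0]
    return m,R,-R.T@m["tvec"]
def ray(n,px,z):
    m,R,c=cam(n);px=np.atleast_2d(px).astype(float)
    d=np.c_[(px[:,0]-m["cx"])/m["fx"],(px[:,1]-m["cy"])/m["fy"],np.ones(len(px))]@R
    return (c+d*((z-c[2])/d[:,2])[:,None])[:,:2]
def proj(n,P):
    m,R,c=cam(n)
    return cv2.projectPoints(np.atleast_2d(P).astype(float),m["rvec"],m["tvec"],np.array([[m["fx"],0,m["cx"]],[0,m["fy"],m["cy"]],[0,0,1]]),None)[0][:,0]
def big(mask):
    n,l,s,c=cv2.connectedComponentsWithStats(mask.astype(np.uint8)*255)
    i=1+s[1:,4].argmax(); return (l==i),s[i],c[i]
E
python3 - <<'E'
from h import *
im=cv2.imread("pics/top0.png"); 
cv2.imwrite("pics/c1.png",cv2.resize(im[135:290,135:405],None,fx=2.9,fy=2.9,interpolation=cv2.INTER_CUBIC))
cv2.imwrite("pics/c2.png",cv2.resize(cv2.imread("pics/side0.png")[145:325,175:365],None,fx=3.3,fy=3.3,interpolation=cv2.INTER_CUBIC))
print(ray("top",[[228,248],[211,193],[270,207],[160,249]],0),cam("top")[2],cam("side")[2])
E
```

```text
[[ 0.43165169 -0.07663482]
 [ 0.60074246 -0.01823989]
 [ 0.5596365  -0.2001886 ]
 [ 0.42528828  0.12736772]] [ 0.23077578 -0.23078341  1.48372488] [ 0.09108025 -1.18286978  0.85097069]
```

View pics/c1.png

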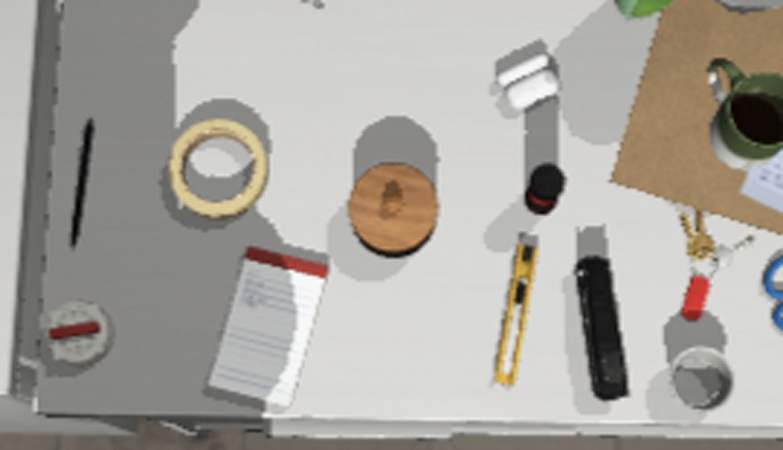

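View pics/c2.png

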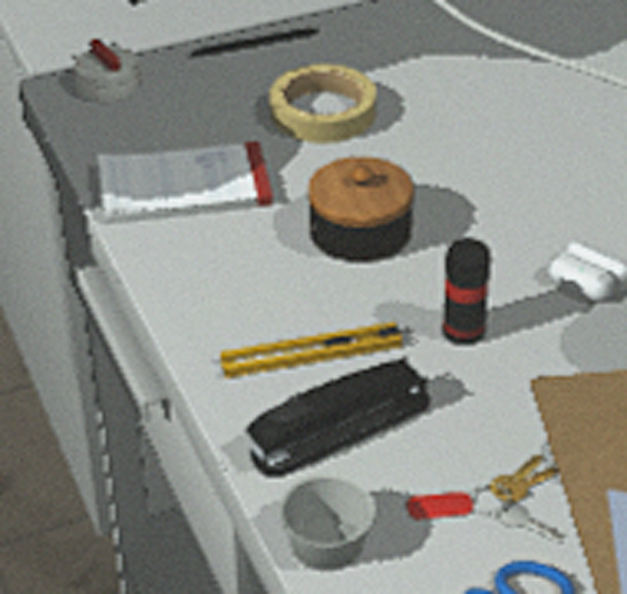

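The top crop shows the timer's ridge at about (75,330) in the crop, running roughly across the view. The cutter runs from (505,385) to (528,240) and the stapler from (612,395) to (590,260). The side crop shows the stapler on its base and the glue stick upright.

```bash
cat >m.py <<'E'
from h import *
def hsv(im):return cv2.cvtColor(im,cv2.COLOR_BGR2HSV).astype(int)
def box(m,b):
    o=np.zeros_like(m);x0,y0,x1,y1=b;o[y0:y1,x0:x1]=m[y0:y1,x0:x1];return big(o)
def show(tag,r,z,n="top"):
    M,s,c=r; ys,xs=np.nonzero(M)
    W=ray(n,np.c_[xs,ys],z).astype(np.float32)
    (cx,cy),wh,_=cv2.minAreaRect(W); mu=W.mean(0)
    e=np.linalg.svd(W-mu,full_matrices=False)[2][0]
    ec=cv2.minEnclosingCircle(W)
    print(tag,"n",s[4],"mean",mu.round(4),"rect",np.round((cx,cy),4),np.round(wh,3),"yaw",round(np.degrees(np.arctan2(e[1],e[0]))%180,1),"circ",np.round(ec[0],4),round(ec[1],4))
    return mu
E
python3 - <<'E'
from m import *
im=cv2.imread("pics/top0.png");q=hsv(im);H,S,V=q[...,0],q[...,1],q[...,2]
yel=(H>15)&(H<35)&(S>50)
show("tape",box(yel,(185,170,235,215)),.025)
show("lid",box((H>3)&(H<22)&(S>90)&(V>60),(250,185,292,225)),.058)
red=((H<8)|(H>170))&(S>110)&(V>50)
show("binding",box(red,(210,210,255,240)),.018)
show("ridge",box(red,(140,235,180,262)),.042)
show("timer",box((V>150)&(S<60),(148,236,176,265)),.028)
show("cutter",box((H>15)&(H<35)&(S>110)&(V>60),(300,212,325,275)),.012)
show("stapler",box(V<60,(328,215,356,275)),.04)
show("glue",box(V<60,(312,187,334,212)),.07)
s=cv2.imread("pics/side0.png");q=hsv(s);h,S2,v=q[...,0],q[...,1],q[...,2]
show("tape s",box((h>15)&(h<35)&(S2>50),(255,160,292,190)),.0125,"side")
show("cutter s",box((h>15)&(h<35)&(S2>110)&(v>60),(238,235,302,262)),.012,"side")
show("ridge s",box(((h<8)|(h>170))&(S2>110),(195,150,220,170)),.035,"side")
M,st,c=box(v<60,(305,212,326,252));print("glue s",st,c)
M,st,c=box(v<60,(245,245,310,290));print("stapler s",st,c)
show("glue top band s",box(((h<8)|(h>170))&(S2>110),(305,228,326,240)),.05,"side")
show("stapler s",(M,st,c),.023,"side")
show("lidside",box((h>3)&(h<22)&(S2>90)&(v>60),(265,190,305,220)),.058,"side")
E
```

```text
tape n 502 mean [ 0.5962 -0.0176] rect [ 0.5949 -0.0172] [0.106 0.1  ] yaw 24.9 circ [ 0.5954 -0.0182] 0.054
lid n 735 mean [ 0.5489 -0.2017] rect [ 0.5495 -0.2017] [0.086 0.091] yaw 5.5 circ [ 0.5492 -0.2022] 0.0461
binding n 119 mean [ 0.4986 -0.0926] rect [ 0.4989 -0.092 ] [0.084 0.012] yaw 76.6 circ [ 0.5003 -0.0923] 0.0421
ridge n 58 mean [0.4213 0.1173] rect [0.4213 0.1173] [0.01  0.047] yaw 100.1 circ [0.4213 0.1173] 0.0237
timer n 84 mean [0.4196 0.1091] rect [0.4207 0.1115] [0.047 0.058] yaw 163.7 circ [0.4217 0.1191] 0.0322
cutter n 197 mean [ 0.4528 -0.3288] rect [ 0.4497 -0.3284] [0.02  0.145] yaw 170.5 circ [ 0.4498 -0.3278] 0.0726
stapler n 525 mean [ 0.4318 -0.4134] rect [ 0.4327 -0.413 ] [0.143 0.033] yaw 7.4 circ [ 0.4323 -0.4103] 0.0717
glue n 150 mean [ 0.5692 -0.3533] rect [ 0.5687 -0.3536] [0.032 0.05 ] yaw 160.5 circ [ 0.5688 -0.3532] 0.0256
tape s n 523 mean [ 0.595  -0.0163] rect [ 0.5962 -0.0135] [0.133 0.101] yaw 66.4 circ [ 0.5951 -0.0138] 0.0679
cutter s n 344 mean [ 0.4439 -0.336 ] rect [ 0.4454 -0.3355] [0.03  0.144] yaw 170.1 circ [ 0.4452 -0.3358] 0.0723
ridge s n 36 mean [0.4195 0.1182] rect [0.4201 0.1193] [0.014 0.057] yaw 95.8 circ [0.4201 0.1193] 0.0286
glue s [310 217  13  15 159] [316.32075472 224.44025157]
stapler s [250 254  55  35 860] [277.75581395 270.06744186]
glue top band s n 56 mean [ 0.5642 -0.3642] rect [ 0.5659 -0.3629] [0.024 0.029] yaw 135.5 circ [ 0.5672 -0.3606] 0.0172
stapler s n 860 mean [ 0.4325 -0.4213] rect [ 0.4289 -0.4205] [0.151 0.063] yaw 11.0 circ [ 0.4295 -0.4215] 0.0782
lidside n 535 mean [ 0.5415 -0.2188] rect [ 0.5422 -0.2186] [0.094 0.085] yaw 61.9 circ [ 0.5415 -0.2178] 0.0491
```

Emit:
{"fn": "arm_command", "kwargs": {"deltas": [[[1.3, -3.5, -0.8, 0, 0, -4.67], [1.3, -3.5, -0.8, 0, 0, -4.67], [1.3, -3.5, -0.8, 0, 0, -4.67], [1.3, -3.5, -0.8, 0, 0, -4.67], [1.3, -3.5, -0.8, 0, 0, -4.67], [1.3, -3.5, -0.8, 0, 0, -4.67], [1.3, -3.5, -0.8, 0, 0, -4.67], [1.3, -3.5, -0.8, 0, 0, -4.67], [1.3, -3.5, -0.8, 0, 0, -4.67], [1.3, -3.5, -0.8, 0, 0, -4.67], [1.3, -3.5, -0.8, 0, 0, -4.67], [1.3, -3.5, -0.8, 0, 0, -4.67]]], "gripper": 0.0, "squeeze": 15}}

```text
t: 1.1
tool_pos: [0.4185, 0.1178, 0.1221]
orientation: [2.065, 2.367, 0.0]
force: [0.9, 0.3, 0.6]
opening: 0.0465
gripper_force: 0.0
```

```bash
cat >>h.py <<'E'
def st():
    s=monitor.read_state();R=cv2.Rodrigues(s["orientation"])[0]
    print("t",round(s["t"],2),"pos",s["tool_pos"].round(4),"close",round(np.degrees(np.arctan2(R[1,1],R[0,1])),1),"z",R[:,2].round(3),"open",round(s["opening"],4),"gf",s["gripper_force"],"F",s["force"].round(1))
E
python3 - <<'E'
from h import *
st()
print("glue top side-proj",proj("side",[[.572,-.355,.086],[.572,-.355,0],[.434,-.416,.023],[.448,-.330,.012]]))
print("earbud",ray("top",[[317,160],[317,172]],.02), "cup",ray("top",[[376,266]],.03))
E
```

```text
t 1.1 pos [0.4185 0.1178 0.1221] close 7.8 z [ 0.  0. -1.] open 0.0465 gf 0.0 F [0.9 0.3 0.6]
glue top side-proj [[316.79636567 220.03407182]
 [315.19065592 244.97808005]
 [277.60829872 268.3588826 ]
 [269.0836452  248.69915248]]
earbud [[ 0.70515345 -0.34189746]
 [ 0.66689142 -0.34191362]] cup [[ 0.38184728 -0.51314943]]
```

Emit:
{"fn": "arm_command", "kwargs": {"deltas": [[[0.25, 0, -2, 0, 0, 0], [0, 0, -2, 0, 0, 0], [0, 0, -2, 0, 0, 0], [0, 0, -1.6, 0, 0, 0], [0, 0, -1.0, 0, 0, 0], [0, 0, -0.5, 0, 0, 0], [0, 0, 0, 0, 0, 0], [0, 0, 0, 0, 0, 0]]]}}

```text
t: 1.77
tool_pos: [0.4212, 0.1197, 0.0321]
orientation: [2.06, 2.371, 0.0]
force: [0.1, 0.6, -0.4]
opening: 0.0465
gripper_force: 0.0
```

Emit:
{"fn": "arm_command", "kwargs": {"deltas": [[[0, 0, 0, 0, 0, 0], [0, 0, 0, 0, 0, 0], [0, 0, 0, 0, 0, 0], [0, 0, 0, 0, 0, 0], [0, 0, 0, 0, 0, 0], [0, 0, 0, 0, 0, 0], [0, 0, 0, 0, 0, 0]]], "gripper": -1}}

```text
t: 2.35
tool_pos: [0.4211, 0.1196, 0.0318]
orientation: [2.061, 2.371, 0.0]
force: [-0.0, -0.3, 1.1]
opening: 0.0109
gripper_force: 14.9
```

Emit:
{"fn": "arm_command", "kwargs": {"deltas": [[[0, 0, 0.7, 0, 0, 0], [0, 0, 1.5, 0, 0, 0], [0, 0, 1.5, 0, 0, 0], [0, -1.0, 0.5, 0, 0, 0], [0.15, -2.2, 0, 0, 0, 0], [0.2, -2.8, 0, 0, 0, 0], [0.2, -2.8, 0, 0, 0, 0], [0.2, -2.8, 0, 0, 0, 0], [0.2, -2.8, 0, 0, 0, 0], [0.1, -2.4, 0, 0, 0, 0], [0, -1.7, 0, 0, 0, 0], [0, -0.8, 0, 0, 0, 0]]]}}

```text
t: 3.35
tool_pos: [0.4311, -0.076, 0.0736]
orientation: [2.063, 2.369, -0.001]
force: [0.0, 0.4, -1.3]
opening: 0.0107
gripper_force: 14.9
```

Emit:
{"fn": "arm_command", "kwargs": {"deltas": [[[0, 0, -1, 0, 0, 0], [0, 0, -1, 0, 0, 0], [0, 0, -0.6, 0, 0, 0], [0, 0, -0.2, 0, 0, 0], [0, 0, 0, 0, 0, 0], [0, 0, 0, 0, 0, 0]]]}}

```text
t: 3.85
tool_pos: [0.4312, -0.0727, 0.0453]
orientation: [-2.059, -2.372, 0.0]
force: [0.6, 0.7, -0.7]
opening: 0.0108
gripper_force: 14.9
```

Emit:
{"fn": "arm_command", "kwargs": {"deltas": [[[0, 0, -0.15, 0, 0, 0], [0, 0, -0.1, 0, 0, 0], [0, 0, 0, 0, 0, 0]]]}}

```text
t: 4.1
tool_pos: [0.4317, -0.0733, 0.0432]
orientation: [2.06, 2.371, 0.0]
force: [-0.2, 0.3, -1.8]
opening: 0.0109
gripper_force: 14.9
```

Emit:
{"fn": "arm_command", "kwargs": {"deltas": [[[0, 0, 0, 0, 0, 0], [0, 0, 0, 0, 0, 0], [0, 0, 0, 0, 0, 0], [0, 0, 0, 0, 0, 0], [0, 0, 1, 0, 0, 0], [0, 0, 2, 0, 0, 0], [0, 0, 3, 0, 0, 0], [0, 0, 3, 0, 0, 0], [0, 0, 3, 0, 0, 0]]], "gripper": 0.1}}

```text
t: 4.85
tool_pos: [0.4311, -0.0734, 0.1651]
orientation: [-2.061, -2.371, 0.0]
force: [1.7, -0.3, -0.3]
opening: 0.0517
gripper_force: 0.0
```

Emit:
{"fn": "arm_command", "kwargs": {"deltas": [[[0.7, -1.4, 0, 0, 0, 0], [1.4, -2.8, 0, 0, 0, 0], [1.4, -2.8, 0, 0, 0, 0], [1.4, -2.8, 0, 0, 0, 0], [1.4, -2.8, 0, 0, 0, 0], [1.4, -2.8, 0, 0, 0, 0], [1.4, -2.8, 0, 0, 0, 0], [1.4, -2.8, 0, 0, 0, 0], [1.4, -2.8, 0, 0, 0, 0], [1.4, -2.8, 0, 0, 0, 0], [0.7, -1.6, 0, 0, 0, 0], [0, 0, 0, 0, 0, 0]]], "gripper": 0.5}}

```text
t: 5.85
tool_pos: [0.5718, -0.3588, 0.1634]
orientation: [2.063, 2.368, -0.001]
force: [0.5, -0.8, 0.7]
opening: 0.0695
gripper_force: 0.0
```

```bash
python3 - <<'E'
from h import *
st()
a=eyes.read_camera("top");b=eyes.read_camera("side")
cv2.imwrite("pics/t1.png",a);cv2.imwrite("pics/s1.png",b)
cv2.imwrite("pics/j1.png",np.hstack([cv2.resize(x[y0:y0+150,x0:x0+150],(400,400),interpolation=cv2.INTER_CUBIC) for x,x0,y0 in((a,200,135),(b,200,140))]))
E
```

```text
t 5.85 pos [ 0.5718 -0.3588  0.1634] close 7.9 z [ 0.    -0.001 -1.   ] open 0.0695 gf 0.0 F [ 0.5 -0.8  0.7]
```

View pics/j1.png

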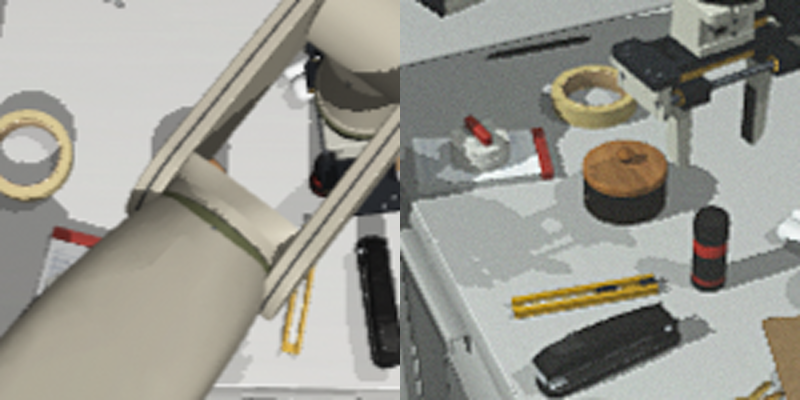

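The timer is standing upright on the pad (around (485,145) in the montage). The open gripper is above the glue stick, which stands at (710,250). Next I descend on it.

Emit:
{"fn": "arm_command", "kwargs": {"deltas": [[[0, 0, -2.5, 0, 0, 0], [0, 0, -2.5, 0, 0, 0], [0, 0, -2.5, 0, 0, 0], [0, 0, -2.2, 0, 0, 0], [0, 0, -1.4, 0, 0, 0], [0, 0, -0.8, 0, 0, 0], [0, 0, 0, 0, 0, 0], [0, 0, 0, 0, 0, 0]]]}}

```text
t: 6.62
tool_pos: [0.5718, -0.3552, 0.0451]
orientation: [2.06, 2.371, 0.0]
force: [-0.1, -1.0, 0.1]
opening: 0.0695
gripper_force: 0.0
```

Emit:
{"fn": "arm_command", "kwargs": {"deltas": [[[0, 0, 0, 0, 0, 0], [0, 0, 0, 0, 0, 0], [0, 0, 0, 0, 0, 0], [0, 0, 0, 0, 0, 0], [0, 0, 0, 0, 0, 0], [0, 0, 0, 0, 0, 0], [0, 0, 0, 0, 0, 0]]], "gripper": -1}}

```text
t: 7.2
tool_pos: [0.5716, -0.3556, 0.0444]
orientation: [2.06, 2.371, 0.0]
force: [0.6, 0.7, 0.8]
opening: 0.0343
gripper_force: 15.0
```

Emit:
{"fn": "arm_command", "kwargs": {"deltas": [[[0, 0, 0.8, 0, 0, 0], [0, 0, 1.8, 0, 0, 0], [0, 0, 2.5, 0, 0, 0], [0, 0, 2.5, 0, 0, 0], [0, 0, 1.6, 0, 0, 0], [0, 0, 0.8, 0, 0, 0], [0, 1, 0, 0, 0, 0], [0, 2, 0, 0, 0, 0], [0, 2.8, 0, 0, 0, 0], [0, 2.8, 0, 0, 0, 0], [0, 2.8, 0, 0, 0, 0], [0, 2.8, 0, 0, 0, 0]]]}}

```text
t: 8.2
tool_pos: [0.5701, -0.2111, 0.142]
orientation: [-2.059, -2.369, 0.001]
force: [-0.2, 0.1, -0.1]
opening: 0.0341
gripper_force: 15.0
```

Emit:
{"fn": "arm_command", "kwargs": {"deltas": [[[0, 2.8, 0, 0, 0, 0], [0, 2.8, 0, 0, 0, 0], [0, 2.2, 0, 0, 0, 0], [0, 1.6, 0, 0, 0, 0], [0, 0.9, 0, 0, 0, 0], [0, 0, 0, 0, 0, 0], [0, 0, -1.5, 0, 0, 0], [0, 0, -2.5, 0, 0, 0], [0, 0, -2.5, 0, 0, 0], [0, 0, -1.7, 0, 0, 0], [0, 0, -0.8, 0, 0, 0], [0, 0, -0.2, 0, 0, 0]]]}}

```text
t: 9.2
tool_pos: [0.5695, -0.1108, 0.0495]
orientation: [-2.059, -2.367, 0.003]
force: [0.3, -0.4, -1.4]
opening: 0.0343
gripper_force: 15.0
```

Emit:
{"fn": "arm_command", "kwargs": {"deltas": [[[0, 0, -0.4, 0, 0, 0], [0, 0, -0.2, 0, 0, 0], [0, 0, 0, 0, 0, 0], [0, 0, 0, 0, 0, 0]]]}}

```text
t: 9.53
tool_pos: [0.5722, -0.1107, 0.0472]
orientation: [2.06, 2.37, 0.001]
force: [-0.2, 0.2, -0.3]
opening: 0.0343
gripper_force: 15.0
```

Emit:
{"fn": "arm_command", "kwargs": {"deltas": [[[0, 0, -0.15, 0, 0, 0], [0, 0, -0.1, 0, 0, 0], [0, 0, 0, 0, 0, 0], [0, 0, 0, 0, 0, 0]]]}}

```text
t: 9.87
tool_pos: [0.5721, -0.1106, 0.0443]
orientation: [2.06, 2.37, 0.001]
force: [1.0, -0.6, 2.2]
opening: 0.0342
gripper_force: 15.0
```

Emit:
{"fn": "arm_command", "kwargs": {"deltas": [[[0, 0, 0, 0, 0, 0], [0, 0, 0, 0, 0, 0], [0, 0, 0, 0, 0, 0], [0, 0, 0, 0, 0, 0], [0, 0, 0, 0, 0, 0], [0, 0, 1, 0, 0, 0], [0, 0, 2, 0, 0, 0], [0, 0, 3, 0, 0, 0], [0, 0, 3, 0, 0, 0], [0, 0, 3, 0, 0, 0], [0, 0, 2, 0, 0, 0]]], "gripper": 0.3}}

```text
t: 10.78
tool_pos: [0.5726, -0.1107, 0.1881]
orientation: [2.058, 2.369, 0.003]
force: [0.1, -0.2, 0.6]
opening: 0.0604
gripper_force: 0.0
```

Emit:
{"fn": "arm_command", "kwargs": {"deltas": [[[-0.6, -0.9, 0, 0, 0, -6.7], [-1.1, -1.9, 0, 0, 0, -6.7], [-1.1, -1.9, 0, 0, 0, -6.7], [-1.1, -1.9, 0, 0, 0, -6.7], [-1.1, -1.9, 0, 0, 0, -6.7], [-1.1, -1.9, 0, 0, 0, -6.7], [-1.1, -1.9, 0, 0, 0, -6.7], [-1.1, -1.9, 0, 0, 0, -6.7], [-1.1, -1.9, 0, 0, 0, -6.7], [-1.1, -1.9, 0, 0, 0, -6.7], [-1.1, -1.9, 0, 0, 0, -6.7], [-0.8, -1.6, 0, 0, 0, -6.7]]], "gripper": 0.1}}

```text
t: 11.78
tool_pos: [0.4466, -0.3267, 0.1845]
orientation: [3.105, 0.471, 0.0]
force: [0.3, -0.0, 0.5]
opening: 0.0511
gripper_force: 0.0
```

Emit:
{"fn": "arm_command", "kwargs": {"deltas": [[[0, -0.4, -1, 0, 0, -6.7], [0, 0, -2, 0, 0, -6.7], [0, 0, -2.5, 0, 0, -6.7], [0, 0, -2.5, 0, 0, -6.7], [0, 0, -1.5, 0, 0, 0], [0, 0, -0.6, 0, 0, 0], [0, 0, 0, 0, 0, 0], [0, 0, 0, 0, 0, 0]]]}}

```text
t: 12.45
tool_pos: [0.4478, -0.3297, 0.0837]
orientation: [3.131, -0.25, 0.001]
force: [-0.5, 0.0, -0.5]
opening: 0.0511
gripper_force: 0.0
```

```bash
python3 - <<'E'
from m import *
st()
im=eyes.read_camera("top");s=eyes.read_camera("side")
cv2.imwrite("pics/t2.png",im);cv2.imwrite("pics/s2.png",s)
cv2.imwrite("pics/j2.png",np.hstack([cv2.resize(x[y0:y0+150,x0:x0+150],(400,400),interpolation=cv2.INTER_CUBIC) for x,x0,y0 in((im,190,135),(s,190,150))]))
E
```

```text
t 12.45 pos [ 0.4478 -0.3297  0.0837] close -99.1 z [ 0.001 -0.    -1.   ] open 0.0511 gf 0.0 F [-0.5  0.  -0.5]
```

View pics/j2.png

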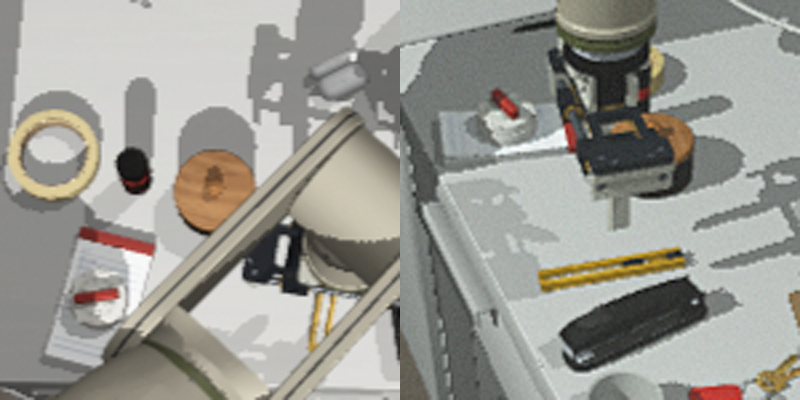

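The timer at (98,298) on the pad and the glue stick at (133,170) between the tape roll and the tub both look right. The fingers are over the cutter at (615,268) in the right half.

Emit:
{"fn": "arm_command", "kwargs": {"deltas": [[[0, 0, -1.5, 0, 0, 0], [0, 0, -2, 0, 0, 0], [0, 0, -2, 0, 0, 0], [0, 0, -1.4, 0, 0, 0], [0, 0, -0.6, 0, 0, 0], [0, 0, -0.3, 0, 0, 0], [0, 0, 0, 0, 0, 0], [0, 0, 0, 0, 0, 0]]]}}

```text
t: 13.22
tool_pos: [0.4483, -0.3302, 0.006]
orientation: [3.13, -0.251, 0.002]
force: [1.0, 0.1, 0.5]
opening: 0.051
gripper_force: 0.0
```

Emit:
{"fn": "arm_command", "kwargs": {"deltas": [[[0, 0, 0, 0, 0, 0], [0, 0, 0, 0, 0, 0], [0, 0, 0, 0, 0, 0], [0, 0, 0, 0, 0, 0], [0, 0, 0, 0, 0, 0], [0, 0, 0, 0, 0, 0]]], "gripper": -1}}

```text
t: 13.72
tool_pos: [0.4476, -0.3295, 0.0049]
orientation: [3.131, -0.252, 0.0]
force: [0.5, 0.0, 1.8]
opening: 0.0204
gripper_force: 15.0
```

Emit:
{"fn": "arm_command", "kwargs": {"deltas": [[[0, 0, 0.8, 0, 0, 0], [0, 0, 1.6, 0, 0, 0], [0, 0, 1.6, 0, 0, 0], [-0.35, 1.25, 0, 0, 0, -0.5], [-0.6, 2.5, 0, 0, 0, -1], [-0.6, 2.5, 0, 0, 0, -1], [-0.6, 2.5, 0, 0, 0, -1], [-0.6, 2.5, 0, 0, 0, -1], [-0.6, 2.5, 0, 0, 0, 0], [-0.4, 1.5, 0, 0, 0, 0], [-0.2, 1.0, 0, 0, 0, 0], [0, 0, 0, 0, 0, 0]]]}}

```text
t: 14.72
tool_pos: [0.4077, -0.1655, 0.0448]
orientation: [-3.119, 0.372, 0.0]
force: [-1.2, -0.4, -0.9]
opening: 0.0212
gripper_force: 15.0
```

Emit:
{"fn": "arm_command", "kwargs": {"deltas": [[[0, 0, -1.5, 0, 0, 0], [0, 0, -1.4, 0, 0, 0], [0, 0, -0.7, 0, 0, 0], [0, 0, -0.3, 0, 0, 0], [0, 0, 0, 0, 0, 0], [0, 0, 0, 0, 0, 0], [0, 0, 0, 0, 0, 0]]]}}

```text
t: 15.3
tool_pos: [0.4085, -0.1675, 0.0062]
orientation: [3.119, -0.375, 0.001]
force: [0.7, -0.2, -0.8]
opening: 0.0205
gripper_force: 15.0
```

Emit:
{"fn": "arm_command", "kwargs": {"deltas": [[[0, 0, -0.1, 0, 0, 0], [0, 0, 0, 0, 0, 0]]]}}

```text
t: 15.47
tool_pos: [0.4083, -0.1672, 0.0049]
orientation: [3.119, -0.374, 0.001]
force: [0.2, -0.1, -1.1]
opening: 0.0209
gripper_force: 15.0
```

Emit:
{"fn": "arm_command", "kwargs": {"deltas": [[[0, 0, 0, 0, 0, 0], [0, 0, 0, 0, 0, 0], [0, 0, 0, 0, 0, 0], [0, 0, 0, 0, 0, 0], [0, 0, 1, 0, 0, 0], [0, 0, 2, 0, 0, 0], [0, 0, 3, 0, 0, 0], [0, 0, 3, 0, 0, 0], [0, 0, 1.5, 0, 0, 0]]], "gripper": 0}}

```text
t: 16.22
tool_pos: [0.4095, -0.1678, 0.1142]
orientation: [3.118, -0.374, 0.007]
force: [1.1, 0.1, 0.6]
opening: 0.0468
gripper_force: 0.0
```

Emit:
{"fn": "arm_command", "kwargs": {"deltas": [[[0.1, -1.5, 0, 0, 0, 2], [0.3, -2.5, 0, 0, 0, 3], [0.3, -2.5, 0, 0, 0, 3], [0.3, -2.5, 0, 0, 0, 3], [0.3, -2.5, 0, 0, 0, 3], [0.3, -2.5, 0, 0, 0, 3], [0.3, -2.5, 0, 0, 0, 3], [0.3, -2.5, 0, 0, 0, 1.7], [0.3, -2.5, 0, 0, 0, 0], [0.1, -2.0, 0, 0, 0, 0], [0, -1.4, 0, 0, 0, 0], [0, 0, 0, 0, 0, 0]]], "gripper": 0.3}}

```text
t: 17.22
tool_pos: [0.4337, -0.4186, 0.1105]
orientation: [3.133, 0.217, 0.001]
force: [-0.0, -0.9, 0.4]
opening: 0.0604
gripper_force: 0.0
```

```bash
python3 - <<'E'
from m import *
st()
im=eyes.read_camera("top");s=eyes.read_camera("side")
cv2.imwrite("pics/j3.png",np.hstack([cv2.resize(x[y0:y0+150,x0:x0+150],(400,400),interpolation=cv2.INTER_CUBIC) for x,x0,y0 in((im,230,150),(s,190,170))]))
E
```

```text
t 17.22 pos [ 0.4337 -0.4186  0.1105] close -82.1 z [ 0.    -0.001 -1.   ] open 0.0604 gf 0.0 F [-0.  -0.9  0.4]
```

View pics/j3.png

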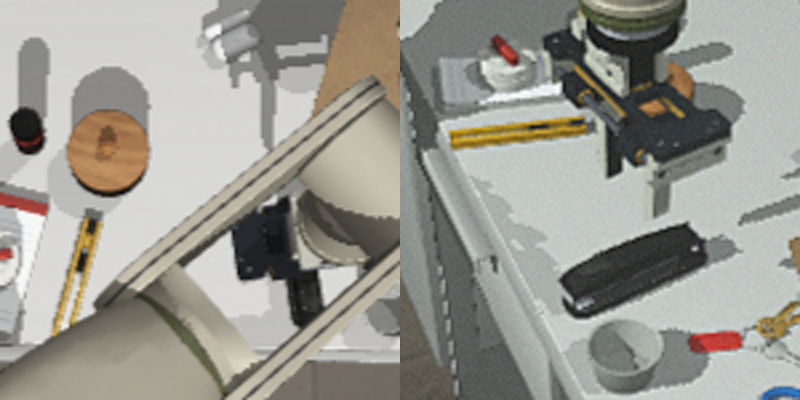

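The cutter now lies in front of the tub, at (75,275) in the left half. The stapler at (635,268) in the right half sits below the open gripper. The sauce cup at (625,345) is clear.

Emit:
{"fn": "arm_command", "kwargs": {"deltas": [[[0, 0, -1.5, 0, 0, 0], [0, 0, -2.2, 0, 0, 0], [0, 0, -2.2, 0, 0, 0], [0, 0, -1.7, 0, 0, 0], [0, 0, -0.8, 0, 0, 0], [0, 0, -0.1, 0, 0, 0], [0, 0, 0, 0, 0, 0], [0, 0, 0, 0, 0, 0]]], "squeeze": 30}}

```text
t: 17.98
tool_pos: [0.4347, -0.4163, 0.0262]
orientation: [3.132, 0.22, 0.002]
force: [-0.1, -0.1, 0.7]
opening: 0.0607
gripper_force: 0.0
```

Emit:
{"fn": "arm_command", "kwargs": {"deltas": [[[0, 0, 0, 0, 0, 0], [0, 0, 0, 0, 0, 0], [0, 0, 0, 0, 0, 0], [0, 0, 0, 0, 0, 0], [0, 0, 0, 0, 0, 0], [0, 0, 0, 0, 0, 0], [0, 0, 0, 0, 0, 0]]], "gripper": -1}}

```text
t: 18.57
tool_pos: [0.4341, -0.4162, 0.0248]
orientation: [3.134, 0.22, 0.0]
force: [-0.4, -0.7, 1.2]
opening: 0.0265
gripper_force: 30.0
```

Emit:
{"fn": "arm_command", "kwargs": {"deltas": [[[0, 0, 0.8, 0, 0, 0], [0, 0, 1.8, 0, 0, 0], [0, 0, 2.4, 0, 0, 0], [0, 0, 2.4, 0, 0, 0], [0, 0, 1.6, 0, 0, 0], [0, 0, 0.8, 0, 0, 0], [0.1, 1, 0, 0, 0, -1], [0.1, 2, 0, 0, 0, -1.5], [0.1, 2.5, 0, 0, 0, -1.5], [0.1, 2.5, 0, 0, 0, -1.5], [0.1, 2.5, 0, 0, 0, -1.5], [0.1, 2.5, 0, 0, 0, -1.5]]]}}

```text
t: 19.57
tool_pos: [0.4393, -0.2844, 0.1218]
orientation: [-3.14, 0.016, 0.002]
force: [-0.4, -0.2, -1.8]
opening: 0.0267
gripper_force: 30.0
```

Emit:
{"fn": "arm_command", "kwargs": {"deltas": [[[0.1, 2.5, 0, 0, 0, -1.5], [0.1, 2.5, 0, 0, 0, -1.5], [0.1, 2.5, 0, 0, 0, -1.5], [0.1, 2.5, 0, 0, 0, -1.5], [0.1, 2.5, 0, 0, 0, -1.5], [0.1, 2.5, 0, 0, 0, -1.5], [0.1, 2.5, 0, 0, 0, -1.5], [0.2, 2.5, 0, 0, 0, -1.5], [0.2, 2.5, 0, 0, 0, -1], [0.2, 2.5, 0, 0, 0, 0], [0.2, 2.5, 0, 0, 0, 0], [0.1, 1.5, 0, 0, 0, 0]]]}}

```text
t: 20.57
tool_pos: [0.4553, 0.0063, 0.1221]
orientation: [-3.119, 0.367, 0.002]
force: [0.3, -0.1, -1.9]
opening: 0.0262
gripper_force: 30.0
```

Emit:
{"fn": "arm_command", "kwargs": {"deltas": [[[0, 1.3, 0, 0, 0, 0], [0, 0.5, 0, 0, 0, 0], [0, 0, 0, 0, 0, 0], [0, 0, 0, 0, 0, 0]]]}}

```text
t: 20.9
tool_pos: [0.4557, 0.0218, 0.1223]
orientation: [3.12, -0.368, -0.001]
force: [0.5, -0.6, -1.9]
opening: 0.0263
gripper_force: 30.0
```

```bash
python3 - <<'E'
from m import *
st()
im=eyes.read_camera("top");s=eyes.read_camera("side")
cv2.imwrite("pics/t4.png",im)
cv2.imwrite("pics/j4.png",np.hstack([cv2.resize(x[y0:y0+150,x0:x0+150],(400,400),interpolation=cv2.INTER_CUBIC) for x,x0,y0 in((im,150,150),(s,170,100))]))
E
```

```text
t 20.9 pos [0.4557 0.0218 0.1223] close -103.4 z [-0.001 -0.    -1.   ] open 0.0263 gf 29.9771133181639 F [ 0.5 -0.6 -1.9]
```

View pics/j4.png

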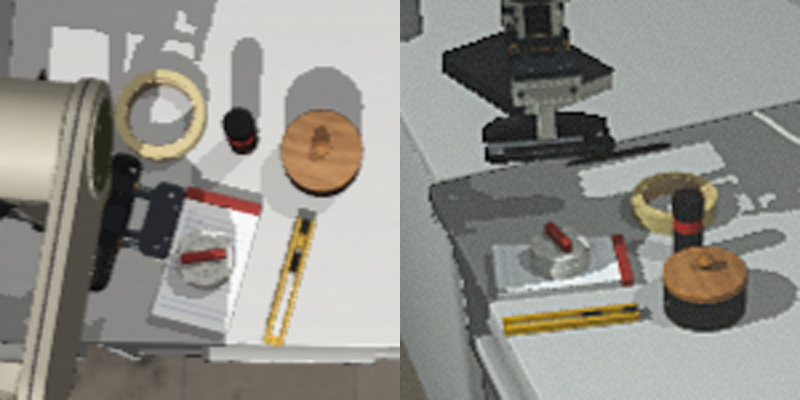

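The stapler hangs level in the gripper, left of the pad. The timer, the glue stick at (240,130) and the cutter at (290,280) look well placed. I'm lowering the stapler.

Emit:
{"fn": "arm_command", "kwargs": {"deltas": [[[-0.1, -0.4, -1, 0, 0, -0.5], [0, 0, -2, 0, 0, 0], [0, 0, -2, 0, 0, 0], [0, 0, -2, 0, 0, 0], [0, 0, -1.2, 0, 0, 0], [0, 0, -0.8, 0, 0, 0], [0, 0, -0.3, 0, 0, 0], [0, 0, -0.2, 0, 0, 0], [0, 0, 0, 0, 0, 0], [0, 0, 0, 0, 0, 0]]]}}

```text
t: 21.83
tool_pos: [0.4557, 0.0179, 0.0284]
orientation: [-3.118, 0.383, -0.002]
force: [-0.8, -0.5, -2.1]
opening: 0.0267
gripper_force: 30.0
```

Emit:
{"fn": "arm_command", "kwargs": {"deltas": [[[0, 0, -0.15, 0, 0, 0], [0, 0, -0.1, 0, 0, 0], [0, 0, 0, 0, 0, 0], [0, 0, 0, 0, 0, 0]]]}}

```text
t: 22.17
tool_pos: [0.4551, 0.0181, 0.0253]
orientation: [3.118, -0.382, 0.0]
force: [0.4, 0.8, -0.9]
opening: 0.0263
gripper_force: 30.0
```

Emit:
{"fn": "arm_command", "kwargs": {"deltas": [[[0, 0, 0, 0, 0, 0], [0, 0, 0, 0, 0, 0], [0, 0, 0, 0, 0, 0], [0, 0, 0, 0, 0, 0], [0, 0, 1, 0, 0, 0], [0, 0, 2, 0, 0, 0], [0, 0, 3, 0, 0, 0], [0, 0, 3, 0, 0, 0], [0, 0, 3, 0, 0, 0], [0, 2.5, 2, 0, 0, 0], [0, 3, 0, 0, 0, 0], [0, 3, 0, 0, 0, 0]]], "gripper": 0}}

```text
t: 23.17
tool_pos: [0.4566, 0.1038, 0.1685]
orientation: [-3.117, 0.385, -0.008]
force: [0.0, 0.4, -0.2]
opening: 0.0463
gripper_force: 0.0
```

Emit:
{"fn": "arm_command", "kwargs": {"deltas": [[[-0.5, 3, 0, 0, 0, 0], [-1, 3, 0, 0, 0, 0], [-1, 3, 0, 0, 0, 0], [-1, 3, 0, 0, 0, 0], [-1, 3, 0, 0, 0, 0], [-1, 3, 0, 0, 0, 0], [-1, 3, 0, 0, 0, 0], [-1, 3, 0, 0, 0, 0], [-1, 3, 0, 0, 0, 0], [-1, 3, 0, 0, 0, 0], [-1, 2, 0, 0, 0, 0], [0, 0, 0, 0, 0, 0]]]}}

```text
t: 24.17
tool_pos: [0.3479, 0.4264, 0.166]
orientation: [-3.117, 0.377, 0.001]
force: [-1.2, -0.2, -1.1]
opening: 0.0462
gripper_force: 0.0
```

```bash
python3 - <<'E'
from m import *
st()
im=eyes.read_camera("top");s=eyes.read_camera("side")
cv2.imwrite("pics/j5.png",np.hstack([cv2.resize(x[y0:y0+150,x0:x0+150],(400,400),interpolation=cv2.INTER_CUBIC) for x,x0,y0 in((im,160,145),(s,180,130))]))
q=hsv(im);H,S,V=q[...,0],q[...,1],q[...,2]
red=((H<8)|(H>170))&(S>110)&(V>50)
tp=show("tape",box((H>15)&(H<35)&(S>50),(185,170,235,215)),.025)
lid=show("lid",box((H>3)&(H<22)&(S>90)&(V>60),(250,185,292,225)),.058)
show("ridge",box(red,(205,238,255,262)),.053)
show("cutter",box((H>15)&(H<35)&(S>110)&(V>60),(240,222,290,285)),.012)
show("stapler",box(V<60,(180,210,212,270)),.04)
show("glue",box(V<60,(225,180,250,212)),.086)
E
```

```text
t 24.17 pos [0.3479 0.4264 0.166 ] close -103.8 z [-0.     0.002 -1.   ] open 0.0462 gf 0.0 F [-1.2 -0.2 -1.1]
tape n 499 mean [ 0.5961 -0.018 ] rect [ 0.5949 -0.0172] [0.106 0.1  ] yaw 23.1 circ [ 0.5954 -0.0182] 0.054
lid n 734 mean [ 0.549  -0.2018] rect [ 0.55   -0.2028] [0.09  0.085] yaw 5.6 circ [ 0.5492 -0.2022] 0.0461
ridge n 54 mean [ 0.4313 -0.075 ] rect [ 0.4312 -0.0747] [0.01  0.044] yaw 98.6 circ [ 0.4316 -0.0746] 0.0222
cutter n 215 mean [ 0.4133 -0.1684] rect [ 0.4099 -0.1678] [0.021 0.143] yaw 166.0 circ [ 0.4092 -0.1706] 0.0716
stapler n 586 mean [0.4516 0.0129] rect [0.4534 0.0124] [0.037 0.145] yaw 165.2 circ [0.4536 0.0131] 0.0725
glue n 115 mean [ 0.57   -0.1129] rect [ 0.5702 -0.1133] [0.033 0.032] yaw 23.1 circ [ 0.5702 -0.1141] 0.0185
```

View pics/j5.png

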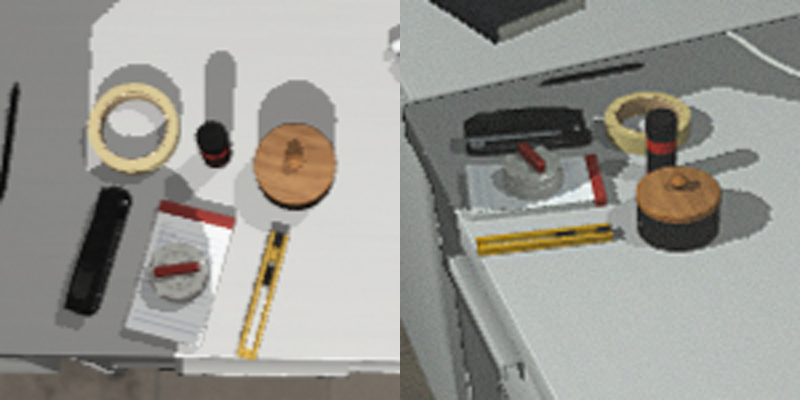

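All four things stand as intended, with every measured offset under about 5 mm, and the arm is clear. The stapler is at (100,250), the timer at (178,270), the cutter at (263,290) and the glue stick at (213,143) in the left half.

```bash
python3 -c "
from plant import ticket
print(ticket.close_job())"
```

```text
the job is handed in; nothing more can be done
None
```

I placed the timer, glue stick, box cutter and stapler, all measured within about 5 mm of target, and handed the job in at about 24 s; no verdict came back.

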